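# Lock out the steam valve and crack the boiler's filler cap

### The arm

A 6-joint arm with a two-finger parallel gripper is mounted at the origin on the work surface. World frame = base frame: x ahead of the robot, y to its left, z up, the work surface at z = 0. Lengths are in m, angles in degrees, forces in N, time in s.
With the tool pointing down it reaches from about 0.25 to 0.85 m from the base axis. Payload 12.5 kg.
Tool frame: the origin (TCP) lies at the very end of the fingers, on their centre line; the grasp point (between the pads) lies 19 mm behind it (arm.grasp_offset is the distance from the TCP to the grasp point, in m); z points along the fingers, y is the direction in which the jaws open and shut (so a half turn about z gives the same grasp; the last joint's range is limited). The gripper opens to 93 mm and grips with 3 to 60 N. Pads are 15 mm wide; open, the fingers measure 128 mm over their backs; the gripper's body (75 mm by 188 mm) begins 65 mm behind the grasp point.
Start: joints at [59.209, 20.094, 94.641, -0, 65.266, -4.847], TCP at [0.241, 0.495, 0.219] pointing down, gripper open.
Joint ranges: [-157.81, 157.81], [-45, 120.19], [0.68, 151.7], [-89.99, 269.99], [4.06, 180], [-164.3, 164.3]. Speed limits (degrees/s): [127.2, 127.2, 159.86, 180, 180, 180].

### API

Orientations are given as [roll, pitch, yaw] about the fixed x, y, z axes, in that order (R = Rz(yaw) Ry(pitch) Rx(roll)).
In Python, from cell import state, viewer, arm gives the robot as it stands.
- The arm moves only by the tool drive_tool, never from a script. Its arguments are lists of equal length, an entry for each row: "travel": the shift along the tool's x, y, z in mm, a list of three; "delta_rot": the turn, a rotation vector about the tool's x, y, z in rad, a list of three. In form: {"travel": [[tx, ty, tz], ...], "delta_rot": [[rx, ry, rz], ...]}. A call has 1 to 12 rows; each row shifts and turns the pose as measured when the row begins, along the tool's axes as they then stand; what a row does not reach is not made up. A row lasts 1/8 s, in which the tool goes at most 62.5 mm and 10.7 degrees, less where a joint would pass 70% of its speed; a pose out of reach is approached as far as the arm can. A call is refused whole if a number of a shift passes 62.5 or a number of a turn 0.188, either way. A call with a gripper value outside its range is refused whole. "jaw" is the opening, from 0 (shut) to 1 (fully open), set as the call begins (left out, the last holds). The fingers move at their own pace and stop on an object; "force" is the grip in N (left out, the last holds). Time passes only in rows, so rows that do not move let the fingers close. It gives the time, the measured TCP pose, the force and the opening at its end, in the units of the state.
- state(): the state, without advancing time (a new reading comes with each control period).
- viewer.get_image(name): name is "side" or "top" or "wrist"; returns the picture (480x640x3 uint8, blue, green, red); there is no depth.
- viewer.get_calibration(name): a dict with "camera_matrix" (3x3 intrinsics, pixels), "extrinsics" (4x4, takes a point from world to camera coordinates); the wrist camera has in their place "tool_from_camera" (4x4, takes a point from camera to tool coordinates, whose origin is the TCP and whose axes are the flange's). Camera axes: x right, y up, looking along -z (the intrinsics and any distortion apply to the point x, -y, -z); pixel columns grow to the right and rows downward; lengths in m; the calibration is good to about 2 mm. The wrist camera is an equidistant fisheye: a pixel r from the principal point sees the ray r / f radians off the axis. A picture is of the moment at which its call begins: read the wrist's pose just before it. get_calibration takes no time and is no camera call.
- arm.finish_job(): hands the job in, once; it reports no verdict.
The state is a dict: "time": time; "q": joint angles; "joint_velocities": joint speeds; "tau": joint torques, N m; "eef_pos": TCP position; "orientation": TCP orientation; "force": force on the tool from outside, world axes, zero at the start; "moment": the same for the moment, N m; "opening": finger opening in m.
Only numpy, scipy, OpenCV 4.12 (cv2) and the standard library are available. Lean on these libraries where they do the work, as an engineer would, in place of code of your own. Each camera call takes 0.05 s, during which the arm holds its last target. There are 200 camera calls.

### The job

Lock out the steam valve: clip the sprung clamp round the valve's stem, under its mushroom head, and let go of the clamp. Then screw the boiler's filler cap down clockwise until it bottoms out, back it off a quarter turn so that the boiler can breathe, and finish there still gripping the cap: do not let go of it at the end. Leave the other things on the table where they are.

Things in the scene. Friction and masses are not known exactly. Their poses are not given: they have to be found in the camera images.
- clamp: sprung clamp of grey plastic lying flat, like a stout clothes-peg: two mirrored halves on a hinge pin, 115 mm long, 26 mm thick (up), 80 g. Origin on the pin at the underside; z up, x along the centre line at rest, towards the jaws (57 mm long); the handles reach back to x = -62 mm. The frame is fixed to the half on the +y side, so it swings with it by half the opening.
- clamp_grip (a point): where to pinch the two handles, on the centre line 30 mm behind the pin, 13 mm up. At rest the handles splay evenly, 0.25 rad each: 44 mm over their outer faces here, 60 mm at their ends. Pinch square to the centre line: squeezed fully open (about 10 N; 25 N is safe for carrying) the outer faces are parallel, 30 mm apart.
- clamp_mouth (a point): on the centre line at rest, 38 mm ahead of the pin (68 mm ahead of clamp_grip), 13 mm up: where the stem belongs between the jaws. Squeezed fully open the jaws' inner faces are parallel to the centre line and 34 mm apart, 17 mm each side; at rest 15 mm apart here, 6 mm at the tips.
- clamp_jaw (a joint): opening of the clamp: 0 at rest, 0.5 rad squeezed fully open; about 0.13 when it grips the valve's stem. A spring shuts it.
- valve: steam valve fixed to the table: an upright plain steel stem, 20 mm across, on a thin flush flange 48 mm across, with a black mushroom head 40 mm across from 66 to 78 mm above the table. The bare stem runs from 2 to 66 mm above the table: the clamp goes on from the side. Origin at the foot of the stem.
- stem (a point): point on the stem's axis, 21 mm above the table
- boiler: round steel table-top steam boiler, 170 mm across, 90 mm high, fixed to the table, with a brass neck in the middle of its top. Origin at the centre of its underside.
- cap: the filler cap on the boiler's neck, already started on its thread: black ribbed cylinder, 44 mm across, 28 mm high, a grey pointer bar on top along its own +x. Origin on its axis at its underside, 100 mm above the table when home; boiler top 10 mm, brass collar 7 mm below that. Clockwise from above screws it down, 0.95 mm per rad; it turns easily (0.05 N m) and stays put.
- cap_turn (a joint): turn of the filler cap in rad: 0 bottomed out (hard stop), growing as it is unscrewed anticlockwise seen from above; it starts 1.5 to 2.8 rad up, and stops at 4.5.
- spare_cap: a spare cap, plain black ribbed disc 60 mm across, 20 mm high, lying loose on the table; not the one to use. A bystander; origin at the centre of its underside.
- starch: an aluminium can, 56 mm across, 120 mm high. A bystander; origin at the centre of its underside.
- clapper: a rounded wooden block, 60 x 170 mm, 40 mm high. A bystander; origin at the centre of its underside.
- cup: a steel drinking cup, 72 mm across, 75 mm high. A bystander; origin at the centre of its underside.
- tin: a flat brass chalk tin, 70 mm across, 22 mm high. A bystander; origin at the centre of its underside.
Things that resemble listed ones, but are neither listed nor needed, are in the scene too. What is meant by the clamp is not yellow, and is the larger of those in its own colour.

How it is judged:
By the outcome, as a careful person would: the job done as asked, in the order asked, and still so for the second after the job is handed in, while the arm keeps its last pose, push and grip.
It also fails if it takes over 64 s, if anything falls off the work surface, if the arm or the gripper's body presses on something with over 40 N, if the wrist force passes 120 N, or if a joint passes its speed limit or range.

## Working session

There is one attempt and no reset: what is moved stays moved. The work goes in short steps, Python scripts to look and compute and a tool call to move; the robot and the scene stay as the last step left them, time stands still between calls to the robot, and variables do not carry over. Pictures are saved under pics/ and viewed, about 8 in all and at most 12, crops included, and the job is handed in when it is done.

Besides the shell and the picture viewer there is one more tool, called after ">>>" in YAML: its name, and indented under it one key for each argument. drive_tool: Moves the arm, as the interface text tells. Its arguments: {"type":"object","properties":{"travel":{"type":"array"},"delta_rot":{"type":"array"},"jaw":{"type":"number"},"force":{"type":"number"}},"required":["travel","delta_rot"]}

```bash
mkdir -p pics; cat > h.py <<'E'
import numpy as np, cv2
from scipy.spatial.transform import Rotation as R
from cell import state, viewer, arm
def snap(n,f):
    im=viewer.get_image(n); cv2.imwrite('pics/'+f+'.png',im); return im
def ray(n,u,v,st=None):
    c=viewer.get_calibration(n); K=np.array(c['camera_matrix'])
    if n=='wrist':
        T=np.array(c['tool_from_camera']); x=(u-K[0,2])/K[0,0]; y=(v-K[1,2])/K[1,1]; r=np.hypot(x,y)+1e-12
        d=np.array([x/r*np.sin(r),-y/r*np.sin(r),-np.cos(r)])
        Rt=R.from_euler('xyz',st['orientation'],degrees=True).as_matrix(); p=np.array(st['eef_pos'])
        return p+Rt@T[:3,3], Rt@T[:3,:3]@d
    E=np.array(c['extrinsics']); 
    dist=np.array(c.get('distortion',c.get('dist',np.zeros(5))),float)
    x,y=cv2.undistortPoints(np.array([[[u,v]]],float),K,dist)[0,0]
    return -E[:3,:3].T@E[:3,3], E[:3,:3].T@np.array([x,-y,-1.])
def at(n,u,v,z,st=None):
    o,d=ray(n,u,v,st); return o+d*(z-o[2])/d[2]
E
python3 - <<'E'
from h import *
print(state())
for n in('top','side','wrist'): print(n,viewer.get_calibration(n)); snap(n,n+'0')
E
```

```text
{'time': 0.0, 'q': array([ 5.92099221e+01,  2.01212487e+01,  9.46772677e+01,  1.61259459e-03,
        6.52664686e+01, -4.84746854e+00]), 'joint_velocities': array([ 0.02466569,  0.03363132, -0.07971347, -0.13807634,  0.01594307,
        0.0153898 ]), 'tau': array([-6.06888425e-04, -4.97325432e+01, -2.85247833e+01,  6.99316082e-02,
        2.57338729e-02, -5.25479709e-05]), 'eef_pos': array([0.24040193, 0.49428978, 0.21812885]), 'orientation': array([-1.79935371e+02, -6.95011231e-03,  1.54056711e+02]), 'force': array([-0.5064689 ,  0.88916886, -0.64322648]), 'moment': array([-0.01578189,  0.00199233, -0.02037228]), 'opening': 0.09271594180549093}
top {'camera_matrix': array([[531.00381063,   0.        , 329.45583118],
       [  0.        , 531.00381063, 244.721403  ],
       [  0.        ,   0.        ,   1.        ]]), 'extrinsics': array([[ 0.02153868, -0.99976199, -0.00347143,  0.00980583],
       [ 0.9955042 ,  0.02112636,  0.09233127, -0.55556809],
       [-0.09223595, -0.00544451,  0.99572229, -1.12302934],
       [ 0.        ,  0.        ,  0.        ,  1.        ]])}
side {'ca
[... 269 characters left out ...]
9374431,  0.76660654, -0.22483357],
       [-0.29590357, -0.70720179,  0.64211113, -1.2185325 ],
       [ 0.        ,  0.        ,  0.        ,  1.        ]])}
wrist {'camera_matrix': array([[371.64829954,   0.        , 310.99527395],
       [  0.        , 371.64829954, 239.25409348],
       [  0.        ,   0.        ,   1.        ]]), 'tool_from_camera': array([[-2.89807589e-04,  9.70523531e-01,  2.41006207e-01,
         6.66075250e-02],
       [ 9.99999915e-01,  2.10363510e-04,  3.55363575e-04,
        -9.17160233e-04],
       [ 2.94189800e-04,  2.41006290e-01, -9.70523509e-01,
        -1.66303852e-01],
       [ 0.00000000e+00,  0.00000000e+00,  0.00000000e+00,
         1.00000000e+00]])}
```

View pics/top0.png

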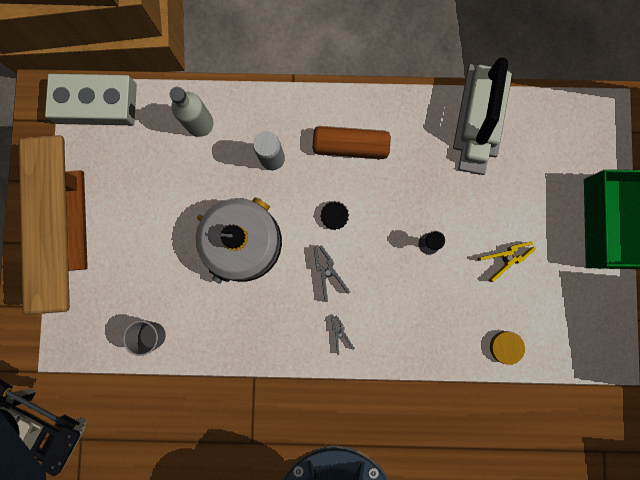

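View pics/side0.png

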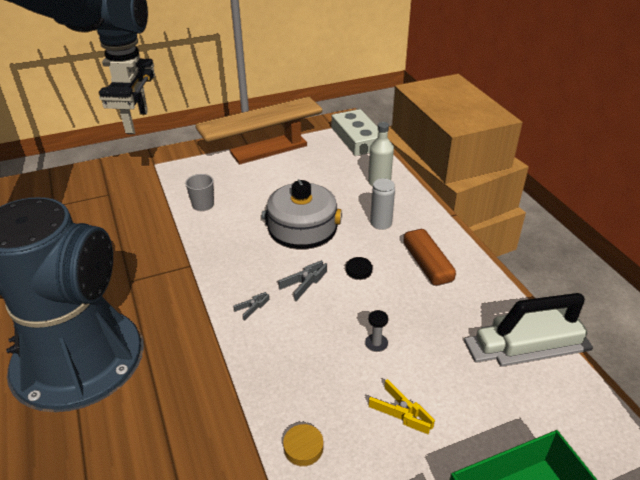

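Top view: three clamps could be taken for the one I want: the large grey one (328,273), a small grey one (339,335) and a yellow one (507,260). By the description it is the large grey one. The valve head is at (432,242), the cap at (233,237), the spare cap at (334,215), the cup at (142,338). A close crop will check the choice.

```bash
python3 - <<'E'
from h import *
im=cv2.imread('pics/top0.png')
def c(x,y,w,h,s): return cv2.resize(im[y:y+h,x:x+w],None,fx=s,fy=s,interpolation=cv2.INTER_CUBIC)
a=c(300,235,65,75,8) #520x600
b=np.vstack([c(400,222,56,60,5),c(205,210,56,60,5)])
cv2.imwrite('pics/crop1.png',np.hstack([a,b]))
E
```

```text
(no output)
```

View pics/crop1.png

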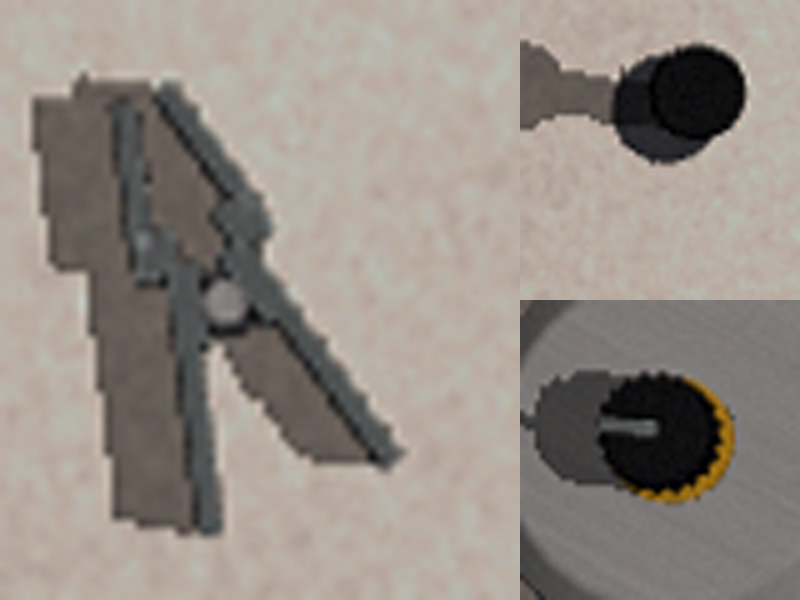

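```bash
python3 - <<'E'
from h import *
f=lambda *a:np.round(at('top',*a),4)
pin=f(328.1,272.5,.026);t=(f(315.3,247.5,.024)+f(321,246,.024))/2;hh=(f(325.9,301.3,.024)+f(348.8,291.9,.024))/2
print('pin',pin,'tips',t,'hands',hh, f(325.9,301.3,.024),f(348.8,291.9,.024))
d=t-hh; print('len',np.hypot(*d[:2]),'yaw',np.degrees(np.arctan2(d[1],d[0])))
print('pin-hands',np.linalg.norm((pin-hh)[:2]),'tips-pin',np.linalg.norm((t-pin)[:2]))
print('valve head',f(435.6,240.4,.078),'flange',f(428,243.6,.002))
print('cap',f(233,237.4,.130), 'spare',f(334,215,.02),'cup',f(142,336,.075),'starch',f(267,145,.12),'clapper',f(351,142,.04),'boiler',f(238.5,238.5,.085),'tin',f(508,348,.022),'small',f(339,335,.01))
E
```

```text
pin [0.4951 0.0233 0.026 ] tips [0.55045 0.04605 0.024  ] hands [0.4439 0.0023 0.024 ] [0.4333 0.0267 0.024 ] [ 0.4545 -0.0221  0.024 ]
len 0.1151823120101346 yaw 22.323315493244824
pin-hands 0.05533931694554963 tips-pin 0.059843002932673764
valve head [ 0.564  -0.1975  0.078 ] flange [ 0.5645 -0.1956  0.002 ]
cap [0.556  0.2114 0.13  ] spare [0.6212 0.0132 0.02  ] cup [0.3556 0.3997 0.075 ] starch [0.7462 0.1517 0.12  ] clapper [ 0.7792 -0.0204  0.04  ] boiler [0.5586 0.2085 0.085 ] tin [ 0.3428 -0.3632  0.022 ] small [ 0.3614 -0.003   0.01  ]
```

```bash
cat >> h.py <<'E'
def plan(p,yaw,n,tilt_fix=True):
    s=state(); P=np.array(s['eef_pos']); r=R.from_euler('xyz',s['orientation'],degrees=True)
    g=R.from_euler('xyz',[180,0,yaw],degrees=True)
    w=(r.inv()*g).as_rotvec(); st=w/n; d=(np.array(p)-P)/n; T=[];D=[]
    for i in range(n):
        ri=r*R.from_rotvec(st*i); T.append([round(float(v),1) for v in ri.inv().apply(d)*1e3]); D.append([round(float(v),3) for v in st])
    print('now',np.round(P,4),np.round(s['orientation'],2),'q6',round(s['q'][5],1),'t',round(s['time'],2)); print(T);print(D)
E
python3 -c "
from h import *
plan([.467,.012,.15],22.3,12)"
```

```text
now [0.2405 0.4944 0.2182] [-179.95   -0.    154.06] q6 -4.8 t 0.15
[[-34.6, -27.9, 5.7], [-39.2, -20.8, 5.7], [-42.5, -12.9, 5.7], [-44.2, -4.6, 5.7], [-44.2, 3.9, 5.7], [-42.7, 12.2, 5.7], [-39.6, 20.1, 5.7], [-35.0, 27.3, 5.7], [-29.2, 33.5, 5.7], [-22.3, 38.4, 5.7], [-14.5, 42.0, 5.7], [-6.3, 44.0, 5.7]]
[[-0.0, 0.0, 0.192], [-0.0, 0.0, 0.192], [-0.0, 0.0, 0.192], [-0.0, 0.0, 0.192], [-0.0, 0.0, 0.192], [-0.0, 0.0, 0.192], [-0.0, 0.0, 0.192], [-0.0, 0.0, 0.192], [-0.0, 0.0, 0.192], [-0.0, 0.0, 0.192], [-0.0, 0.0, 0.192], [-0.0, 0.0, 0.192]]
```

>>> drive_tool:
  travel:
    - [-35,-28,0]
    - [-39,-21,0]
    - [-42,-13,0]
    - [-44,-5,0]
    - [-44,4,0]
    - [-43,12,0]
    - [-40,20,5]
    - [-35,27,10]
    - [-29,33,12]
    - [-22,38,13]
    - [-15,42,14]
    - [-6,44,14]
  delta_rot:
    - [0,0,0.188]
    - [0,0,0.188]
    - [0,0,0.188]
    - [0,0,0.188]
    - [0,0,0.188]
    - [0,0,0.188]
    - [0,0,0.188]
    - [0,0,0.188]
    - [0,0,0.188]
    - [0,0,0.188]
    - [0,0,0.188]
    - [0,0,0.188]
  jaw: 1

```text
time: 1.65
eef_pos: [0.4775, 0.0018, 0.1485]
orientation: [179.9, -0.1, 24.8]
force: [0.6, 0.1, 0.8]
opening: 0.0929
```

```bash
python3 -c "
from h import *
plan([.467,.012,.15],22.3,4)"
```

```text
now [0.4775 0.0018 0.1485] [ 1.7992e+02 -6.0000e-02  2.4780e+01] q6 59.9 t 1.65
[[-1.3, -3.4, -0.4], [-1.4, -3.4, -0.4], [-1.4, -3.4, -0.4], [-1.4, -3.4, -0.4]]
[[0.0, -0.0, 0.011], [0.0, -0.0, 0.011], [0.0, -0.0, 0.011], [0.0, -0.0, 0.011]]
```

>>> drive_tool:
  travel:
    - [-3,-7,0]
    - [-3,-7,0]
    - [0,0,0]
  delta_rot:
    - [0,0,0.022]
    - [0,0,0.022]
    - [0,0,0]

```text
time: 2.02
eef_pos: [0.4655, 0.0116, 0.1475]
orientation: [180.0, 0.0, 22.0]
force: [-0.1, 0.2, 0.2]
opening: 0.0929
```

```bash
python3 - <<'E'
from h import *
s=state(); print(s['eef_pos'],s['orientation'],s['force']); snap('wrist','w1'); np.save('w1.npy',np.r_[s['eef_pos'],s['orientation']])
E
```

```text
[0.46548483 0.01156862 0.14754955] [1.79983000e+02 4.78190380e-02 2.20008745e+01] [-0.06107701  0.23438316  0.24708524]
```

View pics/w1.png

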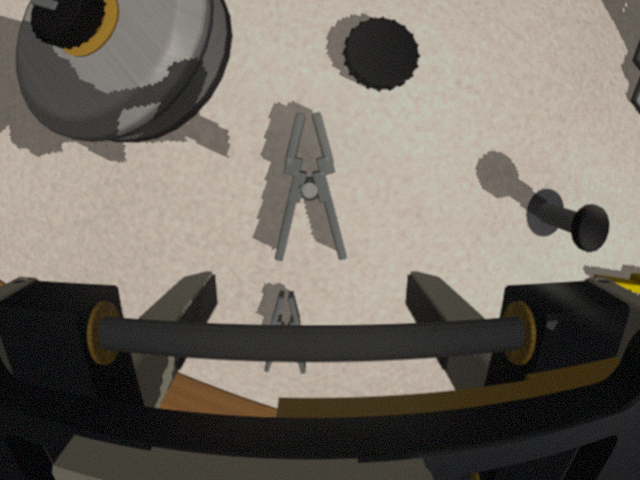

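The wrist view shows the clamp lined up with the tool: pin at (309,190), handle ends (281,258) and (341,257), tips (300,114) and (318,114). The valve flange is at (545,212), its head at (590,228).

```bash
python3 - <<'E'
from h import *
v=np.load('w1.npy'); s=dict(eef_pos=v[:3],orientation=v[3:])
f=lambda u,v,z:at('wrist',u,v,z,s)
pin=f(309,190,.026);t=(f(300,114,.025)+f(318,114,.025))/2;h=(f(281,258,.025)+f(341,257,.025))/2
d=t-h;print(pin,t,h,np.hypot(*d[:2]),np.degrees(np.arctan2(d[1],d[0])))
print('flange',f(545,212,.002),'head',f(592,228,.07))
plan([pin[0]-.03*np.cos(.387),pin[1]-.03*np.sin(.387),.003],22.2,6)
E
```

```text
[0.49599803 0.02500719 0.026     ] [0.55088014 0.04713939 0.025     ] [0.44561519 0.00299818 0.025     ] 0.1141453311883794 22.749981582762334
flange [ 0.56609434 -0.1963146   0.002     ] head [ 0.56704799 -0.20138176  0.07      ]
now [0.4657 0.0115 0.1476] [1.7997e+02 3.0000e-02 2.2020e+01] q6 63.7 t 2.08
[[0.5, -0.2, 24.1], [0.5, -0.2, 24.1], [0.5, -0.2, 24.1], [0.5, -0.2, 24.1], [0.5, -0.2, 24.1], [0.5, -0.2, 24.1]]
[[0.0, 0.0, -0.001], [0.0, 0.0, -0.001], [0.0, 0.0, -0.001], [0.0, 0.0, -0.001], [0.0, 0.0, -0.001], [0.0, 0.0, -0.001]]
```

>>> drive_tool:
  travel:
    - [1,0,30]
    - [1,0,30]
    - [1,-1,30]
    - [0,0,30]
    - [0,0,15]
    - [0,0,8]
    - [0,0,0]
  delta_rot:
    - [0,0,-0.01]
    - [0,0,0]
    - [0,0,0]
    - [0,0,0]
    - [0,0,0]
    - [0,0,0]
    - [0,0,0]

```text
time: 2.95
eef_pos: [0.471, 0.0171, 0.0042]
orientation: [179.8, -0.4, 23.3]
force: [1.1, -0.0, -0.1]
opening: 0.0924
```

>>> drive_tool:
  travel:
    - [0,0,0]
    - [0,0,0]
    - [0,0,0]
    - [0,0,0]
    - [0,0,0]
    - [0,0,0]
    - [0,0,0]
    - [0,0,0]
  delta_rot:
    - [0,0,0]
    - [0,0,0]
    - [0,0,0]
    - [0,0,0]
    - [0,0,0]
    - [0,0,0]
    - [0,0,0]
    - [0,0,0]
  jaw: 0
  force: 25

```text
time: 3.95
eef_pos: [0.4724, 0.0169, 0.0063]
orientation: [179.7, -0.6, 23.3]
force: [0.2, 0.4, 0.4]
opening: 0.0299
```

```bash
python3 -c "
from h import *
plan([.457,-.157,.036],-20,6)"
```

```text
now [0.4724 0.0169 0.0063] [179.66  -0.58  23.3 ] q6 63.2 t 3.95
[[-13.8, 25.6, -4.9], [-10.4, 27.2, -4.9], [-7.0, 28.3, -4.9], [-3.4, 28.9, -4.9], [0.3, 29.1, -4.9], [3.9, 28.8, -4.9]]
[[0.0, -0.002, 0.126], [0.0, -0.002, 0.126], [0.0, -0.002, 0.126], [0.0, -0.002, 0.126], [0.0, -0.002, 0.126], [0.0, -0.002, 0.126]]
```

>>> drive_tool:
  travel:
    - [0,0,-15]
    - [0,0,-15]
    - [-14,26,0]
    - [-10,27,0]
    - [-7,28,0]
    - [-3,29,0]
    - [0,29,0]
    - [4,29,0]
    - [0,0,0]
    - [0,0,0]
  delta_rot:
    - [0,0,0]
    - [0,0,0]
    - [0,0,0.126]
    - [0,0,0.126]
    - [0,-0.002,0.126]
    - [0,-0.002,0.126]
    - [0,-0.002,0.126]
    - [0,-0.002,0.126]
    - [0,0,0]
    - [0,0,0]

```text
time: 5.2
eef_pos: [0.4573, -0.162, 0.047]
orientation: [-179.9, -0.7, -21.2]
force: [0.7, -0.0, -0.1]
opening: 0.0295
```

```bash
python3 - <<'E'
from h import *
s=state(); print(s['eef_pos'],s['orientation'],s['opening']); snap('wrist','w2'); np.save('w2.npy',np.r_[s['eef_pos'],s['orientation']])
E
```

```text
[ 0.45728917 -0.16199024  0.04703081] [-179.91810293   -0.66698499  -21.24807132] 0.029519355595116696
```

View pics/w2.png

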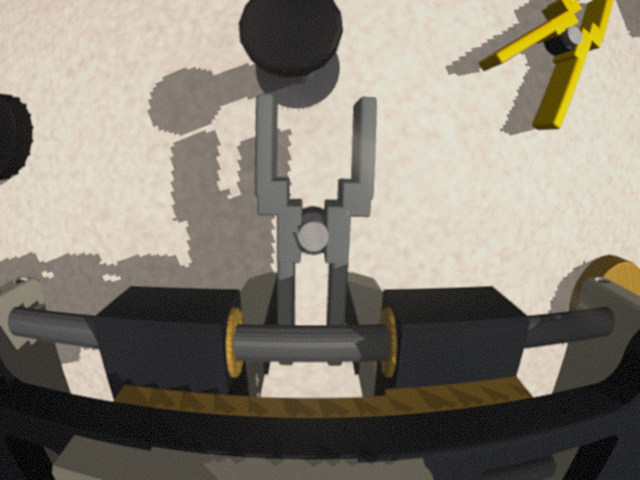

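```bash
python3 - <<'E'
from h import *
v=np.load('w2.npy'); s=dict(eef_pos=v[:3],orientation=v[3:])
r=R.from_euler('xyz',v[3:],degrees=True)
for n,u,w,z in [('pin',313,235,.067),('tipL',266,97,.066),('tipR',366,99,.066),('flange',298,66,.002),('head',291,28,.072)]:
    p=at('wrist',u,w,z,s); print(n,p.round(4),'tool',(r.inv().apply(p-v[:3])*1e3).round(1))
E
```

```text
pin [ 0.4855 -0.1749  0.067 ] tool [ 31.2   1.7 -19.6]
tipL [ 0.5442 -0.1777  0.066 ] tool [ 87.  -16.9 -17.9]
tipR [ 0.5292 -0.2144  0.066 ] tool [ 86.3  22.7 -18. ]
flange [ 0.5666 -0.1975  0.002 ] tool [114.2  -6.4  46.4]
head [ 0.5657 -0.197   0.072 ] tool [114.   -6.7 -23.6]
```

>>> drive_tool:
  travel:
    - [0,-4,10]
    - [0,-5,10]
    - [0,0,9]
    - [0,0,0]
    - [0,0,0]
  delta_rot:
    - [0,0,0]
    - [0,0,0]
    - [0,0,0]
    - [0,0,0]
    - [0,0,0]

```text
time: 5.88
eef_pos: [0.461, -0.1509, 0.0155]
orientation: [-179.9, -0.6, -21.0]
force: [0.4, -0.6, -0.8]
opening: 0.0295
```

```bash
python3 - <<'E'
from h import *
s=state();r=R.from_euler('xyz',s['orientation'],degrees=True)
print(s['eef_pos'],s['orientation'],(r.inv().apply(np.array([.5659,-.1972,.021])-s['eef_pos'])*1e3).round(1), 'clamp pts: mouth tool ~ [69,2,-19]')
E
```

```text
[ 0.46104956 -0.15091651  0.01549559] [-179.91305965   -0.5818099   -20.97463359] [114.5   5.7  -4.4] clamp pts: mouth tool ~ [69,2,-19]
```

>>> drive_tool:
  travel:
    - [0,3,0]
    - [0,0,0]
    - [10,0,0]
    - [10,0,0]
    - [10,0,0]
    - [8,0,0]
    - [3,0,0]
    - [0,0,0]
  delta_rot:
    - [0,0,0]
    - [0,0,0]
    - [0,0,0]
    - [0,0,0]
    - [0,0,0]
    - [0,0,0]
    - [0,0,0]
    - [0,0,0]

```text
time: 6.88
eef_pos: [0.5018, -0.1704, 0.0166]
orientation: [-179.9, -0.7, -21.0]
force: [-0.4, -0.6, -1.1]
opening: 0.0294
```

```bash
python3 - <<'E'
from h import *
s=state();r=R.from_euler('xyz',s['orientation'],degrees=True)
print(s['eef_pos'],s['orientation'],s['force'],(r.inv().apply(np.array([.5659,-.1972,.021])-s['eef_pos'])*1e3).round(1))
snap('wrist','w3')
E
```

```text
[ 0.50183453 -0.1703523   0.01658483] [-179.91915947   -0.68796261  -20.99992151] [-0.41155301 -0.61863821 -1.05605876] [69.5  2.1 -3.6]
```

View pics/w3.png

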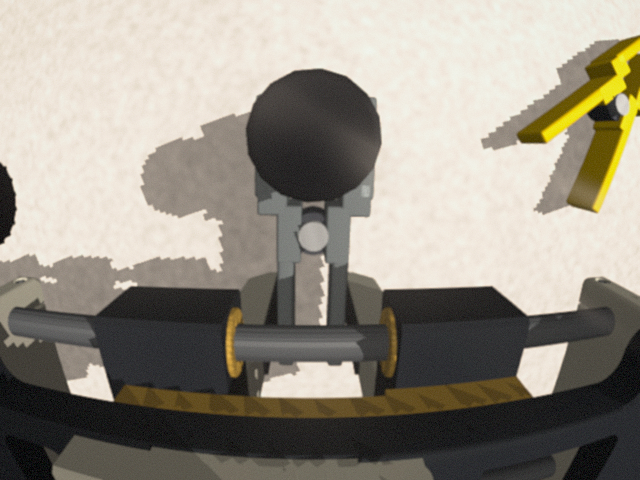

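The mushroom head (313,135) sits centred over the open jaws, with the pin at (313,235). I'm releasing.

>>> drive_tool:
  travel:
    - [0,0,0]
    - [0,0,0]
    - [0,0,0]
    - [0,0,0]
    - [0,0,0]
    - [0,0,0]
  delta_rot:
    - [0,0,0]
    - [0,0,0]
    - [0,0,0]
    - [0,0,0]
    - [0,0,0]
    - [0,0,0]
  jaw: 0.9

```text
time: 7.68
eef_pos: [0.5013, -0.1701, 0.0168]
orientation: [-179.9, -0.7, -21.0]
force: [-0.7, 0.3, -0.3]
opening: 0.0824
```

>>> drive_tool:
  travel:
    - [0,0,-10]
    - [0,0,-20]
    - [0,0,-40]
    - [0,0,-50]
    - [0,0,-50]
    - [0,0,0]
  delta_rot:
    - [0,0,0]
    - [0,0,0]
    - [0,0,0]
    - [0,0,0]
    - [0,0,0]
    - [0,0,0]

```text
time: 8.43
eef_pos: [0.4992, -0.1696, 0.1953]
orientation: [-179.9, -0.8, -21.0]
force: [-0.5, -0.2, 0.4]
opening: 0.0839
```

```bash
python3 - <<'E'
from h import *
s=state(); print(s['eef_pos'],s['orientation'],s['q'])
a=snap('side','s2')[290:370,330:430]; b=snap('wrist','w4')
t=cv2.imread('pics/top0.png')
cv2.imwrite('pics/c4.png',np.hstack([cv2.resize(a,(400,320)),cv2.resize(b[0:400],(400,320))]))
plan([.557,.2105,.21],-20+130,12)
E
```

```text
[ 0.49921138 -0.16958453  0.19531799] [-179.9241356    -0.77093123  -20.99768571] [-23.88331509  18.8730876   99.98586279   0.13180766  60.37497981
  87.04947083]
now [ 0.4976 -0.1689  0.1916] [-179.91   -0.41  -21.  ] q6 87.1 t 8.53
[[-6.7, -31.3, -1.5], [-0.7, -32.0, -1.5], [5.4, -31.5, -1.5], [11.3, -29.9, -1.5], [16.8, -27.3, -1.5], [21.6, -23.6, -1.5], [25.7, -19.1, -1.5], [28.8, -13.9, -1.5], [30.9, -8.2, -1.5], [31.9, -2.1, -1.5], [31.8, 3.9, -1.5], [30.4, 9.9, -1.5]]
[[0.001, -0.0, -0.191], [0.001, -0.0, -0.191], [0.001, -0.0, -0.191], [0.001, -0.0, -0.191], [0.001, -0.0, -0.191], [0.001, -0.0, -0.191], [0.001, -0.0, -0.191], [0.001, -0.0, -0.191], [0.001, -0.0, -0.191], [0.001, -0.0, -0.191], [0.001, -0.0, -0.191], [0.001, -0.0, -0.191]]
```

View pics/c4.png

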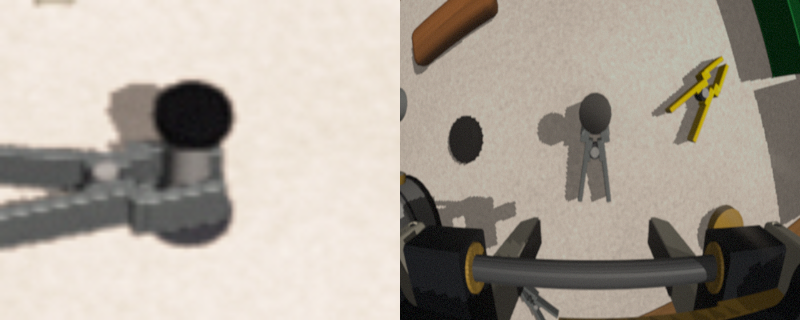

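The clamp is on the stem: in the side view its jaws close round it below the head, just above the flange. Next is the cap.

>>> drive_tool:
  travel:
    - [-7,-31,-2]
    - [-1,-32,-2]
    - [5,-32,-2]
    - [11,-30,-2]
    - [17,-27,-2]
    - [22,-24,0]
    - [26,-19,0]
    - [29,-14,0]
    - [31,-8,0]
    - [32,-2,0]
    - [32,4,0]
    - [30,10,0]
  delta_rot:
    - [0,0,-0.188]
    - [0,0,-0.188]
    - [0,0,-0.188]
    - [0,0,-0.188]
    - [0,0,-0.188]
    - [0,0,-0.188]
    - [0,0,-0.188]
    - [0,0,-0.188]
    - [0,0,-0.188]
    - [0,0,-0.188]
    - [0,0,-0.188]
    - [0,0,-0.188]
  jaw: 0.9

```text
time: 10.02
eef_pos: [0.5526, 0.2213, 0.182]
orientation: [-178.6, -0.4, 108.3]
force: [0.0, -0.4, 0.0]
opening: 0.0837
```

>>> drive_tool:
  travel:
    - [0,0,0]
    - [0,0,0]
    - [0,0,0]
    - [0,0,0]
    - [0,0,0]
    - [0,0,0]
    - [0,0,0]
    - [0,0,0]
    - [0,0,0]
    - [0,0,0]
    - [0,0,0]
  delta_rot:
    - [0,0,-0.188]
    - [0,0,-0.188]
    - [0,0,-0.188]
    - [0,0,-0.188]
    - [0,0,-0.188]
    - [0,0,-0.188]
    - [0,0,-0.188]
    - [0,0,-0.188]
    - [0,0,-0.188]
    - [0,0,-0.1]
    - [0,0,0]

```text
time: 11.4
eef_pos: [0.5433, 0.2209, 0.161]
orientation: [178.9, -3.2, -149.1]
force: [-1.2, -0.2, 0.1]
opening: 0.0837
```

```bash
python3 - <<'E'
from h import *
s=state(); print(s['q']); b=snap('wrist','w5'); np.save('w5.npy',np.r_[s['eef_pos'],s['orientation']])
plan([.5565,.211,.104],210,4)
E
```

```text
[  17.39955463   29.05454739   89.75200034    0.41155876   64.52985295
 -103.68162001]
now [0.5433 0.2208 0.161 ] [ 178.86   -3.16 -149.15] q6 -103.6 t 11.45
[[-2.4, -4.1, 14.1], [-2.2, -4.0, 14.1], [-2.0, -3.9, 14.2], [-1.8, -3.9, 14.2]]
[[0.005, -0.014, 0.004], [0.005, -0.014, 0.004], [0.005, -0.014, 0.004], [0.005, -0.014, 0.004]]
```

View pics/w5.png

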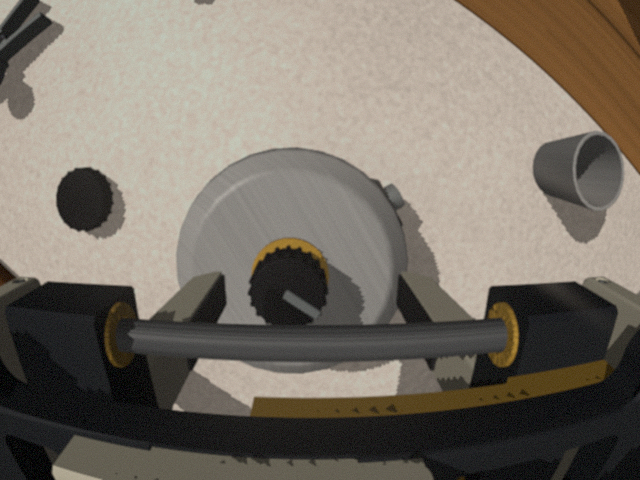

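Wrist view: the cap (288,287) is between the open fingers, off-centre to the left, with its pointer from (288,293) to (318,315). The cup and spare cap are clear of the gripper.

```bash
python3 - <<'E'
from h import *
v=np.load('w5.npy'); s=dict(eef_pos=v[:3],orientation=v[3:])
print(at('wrist',288,287,.130,s))
plan([.5565,.211,.160],211,3)
E
```

```text
[0.55644177 0.21390397 0.13      ]
now [0.5433 0.2208 0.161 ] [ 178.86   -3.16 -149.15] q6 -103.6 t 11.45
[[-2.1, -5.1, 0.1], [-2.1, -5.1, 0.2], [-2.1, -5.1, 0.3]]
[[0.007, -0.018, -0.001], [0.007, -0.018, -0.001], [0.007, -0.018, -0.001]]
```

>>> drive_tool:
  travel:
    - [-3,-5,0]
    - [-3,-5,0]
    - [0,-5,0]
    - [0,0,0]
  delta_rot:
    - [0.007,-0.018,0]
    - [0.007,-0.018,0]
    - [0.007,-0.018,0]
    - [0,0,0]

```text
time: 11.95
eef_pos: [0.5567, 0.21, 0.1596]
orientation: [-179.9, 0.1, -149.4]
force: [-0.3, 0.1, 0.5]
opening: 0.0836
```

```bash
python3 -c "
from h import *
plan([.5565,.212,.105],211,4)"
```

```text
now [0.5567 0.21   0.1596] [-1.7985e+02  9.0000e-02 -1.4943e+02] q6 -104.3 t 11.95
[[-0.2, 0.5, 13.7], [-0.2, 0.5, 13.7], [-0.2, 0.5, 13.7], [-0.2, 0.5, 13.7]]
[[-0.001, 0.0, -0.002], [-0.001, 0.0, -0.002], [-0.001, 0.0, -0.002], [-0.001, 0.0, -0.002]]
```

>>> drive_tool:
  travel:
    - [-1,2,14]
    - [0,0,14]
    - [0,0,14]
    - [0,0,10]
    - [0,0,0]
    - [0,0,0]
  delta_rot:
    - [0,0,0]
    - [0,0,0]
    - [0,0,0]
    - [0,0,0]
    - [0,0,0]
    - [0,0,0]

```text
time: 12.7
eef_pos: [0.5561, 0.2124, 0.1029]
orientation: [-179.9, -0.0, -149.4]
force: [-0.6, -0.1, 0.7]
opening: 0.0837
```

>>> drive_tool:
  travel:
    - [0,0,0]
    - [0,0,0]
    - [0,0,0]
    - [0,0,0]
    - [0,0,0]
    - [0,0,0]
  delta_rot:
    - [0,0,0]
    - [0,0,0]
    - [0,0,0]
    - [0,0,0]
    - [0,0,0]
    - [0,0,0]
  jaw: 0
  force: 20

```text
time: 13.45
eef_pos: [0.5561, 0.2135, 0.1042]
orientation: [-179.9, 0.1, -149.4]
force: [1.9, -1.3, -1.8]
opening: 0.0435
```

```bash
python3 -c "
from h import *
s=state();print(s['force'],s['moment'])
plan([.5565,.212,.105],211,4)"
```

```text
[ 1.88727503 -1.25619825 -1.84382046] [-0.22216351 -0.17271805  0.00034479]
now [0.5561 0.2135 0.1042] [-1.7995e+02  9.0000e-02 -1.4944e+02] q6 -104.0 t 13.45
[[0.1, -0.4, -0.2], [0.1, -0.4, -0.2], [0.1, -0.4, -0.2], [0.1, -0.4, -0.2]]
[[-0.0, 0.0, -0.002], [-0.0, 0.0, -0.002], [-0.0, 0.0, -0.002], [-0.0, 0.0, -0.002]]
```

>>> drive_tool:
  travel:
    - [0,0,0.1]
    - [0,0,0.1]
    - [0,0,0.1]
    - [0,0,0.1]
    - [0,0,0.1]
  delta_rot:
    - [0,0,0.12]
    - [0,0,0.12]
    - [0,0,0.12]
    - [0,0,0.12]
    - [0,0,0.12]

```text
time: 14.08
eef_pos: [0.5553, 0.2168, 0.1037]
orientation: [179.7, 0.0, 175.2]
force: [0.2, 5.7, -1.7]
opening: 0.0435
```

```bash
python3 -c "
from h import *
s=state();print(s['force'],s['moment'])
plan([.5561,.2135,.1037],211-34,4)"
```

```text
[ 0.16046007  5.66404713 -1.72314149] [ 0.91241951 -0.01223236  0.07289301]
now [0.5553 0.2168 0.1037] [1.7971e+02 4.0000e-02 1.7515e+02] q6 -68.6 t 14.07
[[-0.3, -0.8, -0.0], [-0.3, -0.8, -0.0], [-0.3, -0.8, -0.0], [-0.2, -0.8, -0.0]]
[[0.001, 0.0, -0.008], [0.001, 0.0, -0.008], [0.001, 0.0, -0.008], [0.001, 0.0, -0.008]]
```

>>> drive_tool:
  travel:
    - [0,0,0]
    - [0,0,0]
    - [0,0,0]
    - [0,0,0]
  delta_rot:
    - [0,0,0]
    - [0,0,0]
    - [0,0,0]
    - [0,0,0]

```text
time: 14.58
eef_pos: [0.5553, 0.2169, 0.1036]
orientation: [179.7, 0.0, 175.3]
force: [-0.2, 3.0, 0.2]
opening: 0.0437
```

```bash
python3 - <<'E'
from h import *
s=state();print(s['eef_pos'],s['orientation'],s['force'],s['moment'])
b=snap('wrist','w6');a=snap('top','t6')
cv2.imwrite('pics/c6.png',np.hstack([cv2.resize(b[200:400,200:420],(440,400)),cv2.resize(a[190:290,190:290],(400,400))[:, :360]]))
E
```

```text
[0.55533308 0.21689263 0.10364167] [1.79709363e+02 4.77334209e-02 1.75349246e+02] [-0.18884817  3.04190085  0.22443568] [ 0.16525396  0.10715281 -0.04605767]
```

View pics/c6.png

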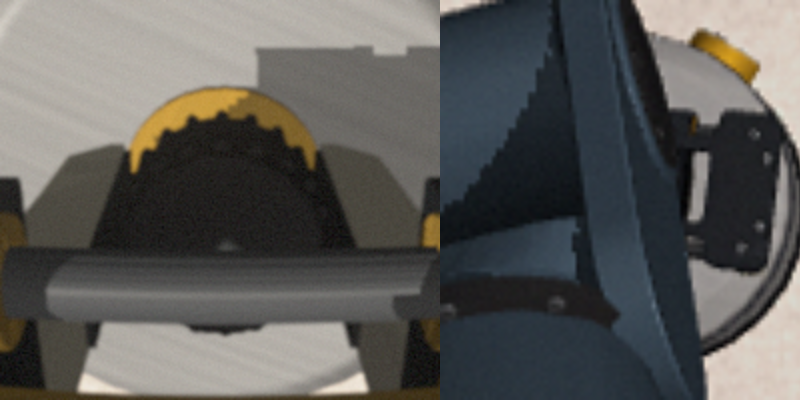

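```bash
python3 - <<'E'
from h import *
s=state();r=R.from_euler('xyz',s['orientation'],degrees=True)
for n,u,v,z in [('near top rim',311,257.5,.130),('collar edge',311,243.5,.093),('collar .1',311,243.5,.1),('pointer tip',314,322,.13)]:
    p=at('wrist',u,v,z,s); print(n,p.round(4),(r.inv().apply(p-s['eef_pos'])*1e3).round(1))
E
```

```text
near top rim [0.5305 0.218  0.13  ] [ 24.8  -0.8 -26.4]
collar edge [0.5345 0.2179 0.093 ] [20.8 -0.8 10.6]
collar .1 [0.5327 0.218  0.1   ] [22.7 -0.8  3.6]
pointer tip [0.5588 0.217  0.13  ] [ -3.5   0.5 -26.4]
```

>>> drive_tool:
  travel:
    - [0,0,0.1]
    - [0,0,0.1]
    - [0,0,0.1]
    - [0,0,0.1]
    - [0,0,0.1]
    - [0,0,0]
  delta_rot:
    - [0,0,0.12]
    - [0,0,0.12]
    - [0,0,0.12]
    - [0,0,0.12]
    - [0,0,0.12]
    - [0,0,0]

```text
time: 15.42
eef_pos: [0.5566, 0.2202, 0.1031]
orientation: [179.3, -0.2, 140.0]
force: [0.9, 0.7, -0.5]
opening: 0.0437
```

```bash
python3 -c "
from h import *
s=state();print(s['eef_pos'],s['orientation'],s['force'],s['moment'])"
```

```text
[0.55663877 0.22023848 0.10306685] [ 1.79336071e+02 -1.52207212e-01  1.39980046e+02] [ 0.87742482  0.7052942  -0.52603853] [-0.19651729  0.19489181 -0.02562914]
```

>>> drive_tool:
  travel:
    - [0,0,0.1]
    - [0,0,0.1]
    - [0,0,0.1]
    - [0,0,0.1]
    - [0,0,0]
  delta_rot:
    - [0,0,0.1]
    - [0,0,0.1]
    - [0,0,0.1]
    - [0,0,0.1]
    - [0,0,0]

```text
time: 16.05
eef_pos: [0.5585, 0.2218, 0.1027]
orientation: [179.1, -0.4, 116.9]
force: [-0.3, 3.0, 0.2]
opening: 0.0436
```

```bash
python3 -c "
from h import *
s=state();print(s['eef_pos'],s['orientation'],s['force'],s['moment'],s['q'])"
```

```text
[0.55845697 0.22176417 0.10270631] [179.14025118  -0.43235025 116.92808172] [-0.34387851  3.00201415  0.15129252] [ 0.1058693   0.31831267 -0.03637112] [ 16.95342847  32.7080847   92.98859138   0.71460835  53.53354972
 -10.39228124]
```

Fitting the TCP track shows it orbiting the cap axis with a 6 mm offset along tool x. I'll regrasp centred before going to the stop.

>>> drive_tool:
  travel:
    - [0,0,0]
    - [0,0,0]
    - [0,0,0]
    - [-3,0,0]
    - [-3,0,0]
    - [0,0,0]
  delta_rot:
    - [0,0,0]
    - [0,0,0]
    - [0,0,0]
    - [0,0,0]
    - [0,0,0]
    - [0,0,0]
  jaw: 0.7

```text
time: 16.8
eef_pos: [0.5613, 0.2151, 0.1028]
orientation: [179.2, -0.4, 117.2]
force: [-0.1, 0.1, 0.3]
opening: 0.0649
```

```bash
python3 - <<'E'
from h import *
s=state();print(s['force'],s['moment'])
plan([.5613,.2166,.1027],117,2)
b=snap('wrist','w7'); cv2.imwrite('pics/c7.png',cv2.resize(b[200:400,200:420],(660,600)))
E
```

```text
[-0.09215834  0.07059554  0.29269426] [-0.04306127  0.02204011  0.01403825]
now [0.5613 0.2151 0.1028] [179.19  -0.38 117.21] q6 -11.3 t 16.8
[[0.7, 0.3, 0.1], [0.7, 0.3, 0.1]]
[[0.007, -0.003, 0.002], [0.007, -0.003, 0.002]]
```

View pics/c7.png

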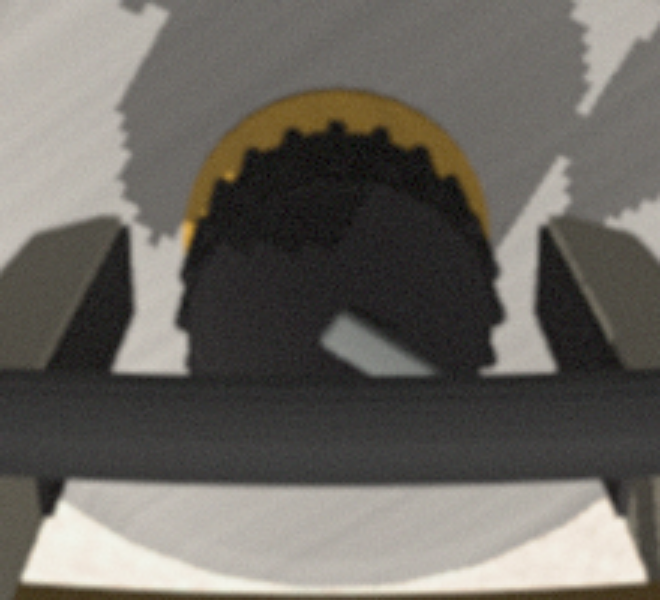

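The pointer keeps the same angle in the tool view (lower right, about 30°), so the cap turned with the gripper without slipping.

>>> drive_tool:
  travel:
    - [1.5,0.5,0]
    - [0,0,0]
    - [0,0,0]
  delta_rot:
    - [0.014,-0.006,0]
    - [0,0,0]
    - [0,0,0]

```text
time: 17.23
eef_pos: [0.561, 0.217, 0.1028]
orientation: [-179.9, -0.0, 117.2]
force: [0.4, -0.3, 1.3]
opening: 0.0653
```

>>> drive_tool:
  travel:
    - [0,0,0]
    - [0,0,0]
    - [0,0,0]
    - [0,0,0]
    - [0,0,0]
  delta_rot:
    - [0,0,0]
    - [0,0,0]
    - [0,0,0]
    - [0,0,0]
    - [0,0,0]
  jaw: 0
  force: 20

```text
time: 17.85
eef_pos: [0.5609, 0.217, 0.1028]
orientation: [-180.0, -0.0, 117.2]
force: [0.6, -0.2, 0.4]
opening: 0.0436
```

>>> drive_tool:
  travel:
    - [0,0,0.1]
    - [0,0,0.1]
    - [0,0,0.1]
    - [0,0,0]
  delta_rot:
    - [0,0,0.08]
    - [0,0,0.08]
    - [0,0,0.08]
    - [0,0,0]

```text
time: 18.35
eef_pos: [0.5611, 0.2171, 0.1025]
orientation: [-180.0, -0.0, 103.1]
force: [0.2, 0.8, 0.4]
opening: 0.0436
```

```bash
python3 -c "
from h import *
s=state();print(s['eef_pos'],s['orientation'],s['force'],s['moment'])"
```

```text
[0.56107127 0.21711138 0.10252914] [-1.79972670e+02 -8.03907213e-03  1.03118343e+02] [0.17168235 0.7709042  0.36675378] [-0.06854969 -0.01074383 -0.04949602]
```

>>> drive_tool:
  travel:
    - [0,0,0.1]
    - [0,0,0.1]
    - [0,0,0.1]
    - [0,0,0]
  delta_rot:
    - [0,0,0.08]
    - [0,0,0.08]
    - [0,0,0.08]
    - [0,0,0]

```text
time: 18.85
eef_pos: [0.5612, 0.2169, 0.1025]
orientation: [180.0, 0.1, 89.6]
force: [0.9, -0.6, 0.5]
opening: 0.0436
```

```bash
python3 -c "
from h import *
s=state();print(s['eef_pos'],s['orientation'],s['force'],s['moment'])"
```

```text
[0.56124791 0.21688353 0.10248524] [1.79991321e+02 5.80239490e-02 8.96256552e+01] [ 0.8908868  -0.59622541  0.45944204] [-0.14050755  0.05626462  0.4259415 ]
```

The moment rose to 0.43 N m, which suggests the stop. I'll confirm with a small extra push.

>>> drive_tool:
  travel:
    - [0,0,0]
    - [0,0,0]
    - [0,0,0]
  delta_rot:
    - [0,0,0.05]
    - [0,0,0.05]
    - [0,0,0]

```text
time: 19.23
eef_pos: [0.5613, 0.217, 0.1026]
orientation: [180.0, 0.1, 84.4]
force: [-0.2, -0.0, -0.2]
opening: 0.0435
```

```bash
python3 -c "
from h import *
s=state();print(s['eef_pos'],s['orientation'],s['force'],s['moment'])"
```

```text
[0.56131206 0.21700456 0.10260081] [1.79959970e+02 6.82848654e-02 8.44043830e+01] [-0.23795126 -0.01236607 -0.18827373] [-0.01950178  0.07210417  0.44580457]
```

>>> drive_tool:
  travel:
    - [0,0,0]
    - [0,0,0]
  delta_rot:
    - [0,0,-0.03]
    - [0,0,0]

```text
time: 19.48
eef_pos: [0.5613, 0.217, 0.1026]
orientation: [180.0, 0.1, 86.4]
force: [0.1, -0.8, -0.2]
opening: 0.0434
```

```bash
python3 -c "
from h import *
s=state();print(s['eef_pos'],s['orientation'],s['force'],s['moment'])"
```

```text
[0.561281   0.21699347 0.1025734 ] [1.79974332e+02 5.48143261e-02 8.64136687e+01] [ 0.0638003  -0.80563302 -0.22605517] [-0.06523733  0.08482852  0.05733139]
```

>>> drive_tool:
  travel:
    - [0,0,0]
    - [0,0,0]
  delta_rot:
    - [0,0,-0.03]
    - [0,0,0]

```text
time: 19.73
eef_pos: [0.5613, 0.217, 0.1026]
orientation: [180.0, 0.0, 88.3]
force: [0.2, 0.0, 0.6]
opening: 0.0434
```

```bash
python3 -c "
from h import *
s=state();print(s['eef_pos'],s['orientation'],s['force'],s['moment'])"
```

```text
[0.56126226 0.21702091 0.10263796] [1.79982268e+02 4.15699896e-02 8.82863102e+01] [0.21004709 0.00862665 0.56801496] [-0.059065    0.09470314  0.02887151]
```

The moment saturates at 0.44 N m while the fingers slip on the cap, so the cap is bottomed. On reversing, the wind-up released at yaw ≈ 85.5°, so I'm backing off to yaw ≈ 175.5°.

>>> drive_tool:
  travel:
    - [0,0,-0.1]
    - [0,0,-0.1]
    - [0,0,-0.1]
    - [0,0,-0.1]
    - [0,0,-0.1]
    - [0,0,-0.1]
    - [0,0,-0.1]
    - [0,0,-0.1]
    - [0,0,-0.1]
    - [0,0,-0.1]
    - [0,0,-0.1]
    - [0,0,0]
  delta_rot:
    - [0,0,-0.12]
    - [0,0,-0.12]
    - [0,0,-0.12]
    - [0,0,-0.12]
    - [0,0,-0.12]
    - [0,0,-0.12]
    - [0,0,-0.12]
    - [0,0,-0.12]
    - [0,0,-0.12]
    - [0,0,-0.12]
    - [0,0,-0.12]
    - [0,0,0]

```text
time: 21.22
eef_pos: [0.5607, 0.2166, 0.1039]
orientation: [-179.9, -0.1, 166.4]
force: [-0.2, 1.3, 0.8]
opening: 0.0436
```

```bash
python3 -c "
from h import *
s=state();print(s['moment'],s['force'])
plan([.5613,.217,.104],175.5,2)"
```

```text
[0.06443709 0.03099908 0.04858072] [-0.24753773  1.25678244  0.77521326]
now [0.5607 0.2166 0.1039] [-1.7994e+02 -6.0000e-02  1.6636e+02] q6 -59.6 t 21.23
[[-0.2, 0.2, -0.0], [-0.3, 0.2, -0.0]]
[[-0.0, -0.001, -0.08], [-0.0, -0.001, -0.08]]
```

>>> drive_tool:
  travel:
    - [0,0,-0.1]
    - [0,0,0]
    - [0,0,0]
    - [0,0,0]
  delta_rot:
    - [0,0,-0.08]
    - [0,0,-0.08]
    - [0,0,0]
    - [0,0,0]

```text
time: 21.72
eef_pos: [0.5607, 0.2166, 0.104]
orientation: [-179.9, -0.1, 175.1]
force: [-0.9, -0.2, 1.1]
opening: 0.0437
```

```bash
python3 - <<'E'
from h import *
s=state();print(s['eef_pos'],s['orientation'],s['moment'],s['force'],s['opening'],s['time'])
b=snap('wrist','w8');a=snap('side','s8')
cv2.imwrite('pics/c8.png',np.hstack([cv2.resize(b[200:400,200:400],(400,400)),cv2.resize(a[230:400,230:430],(400,400))]))
E
```

```text
[0.56072192 0.21658111 0.10404499] [-1.79946368e+02 -6.79540426e-02  1.75066190e+02] [0.0002047  0.08820838 0.03158055] [-0.93683139 -0.23494996  1.06023573] 0.04366330274471371 21.725
```

View pics/c8.png

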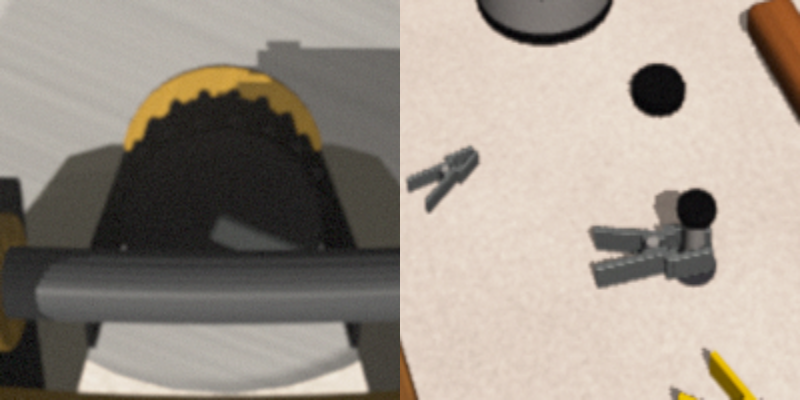

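The clamp still holds the stem, the bystanders are untouched, and the pointer (213,230 to 290,247 in the crop) shifted in the tool view only by the slip at the stop. I'm handing in.

```bash
python3 -c "
from h import *
print(arm.finish_job())"
```

```text
the job is handed in; nothing more can be done
None
```

I clipped the large grey clamp round the valve stem under the mushroom head and let go. I then screwed the filler cap down until it bottomed out and backed it off a quarter turn. I handed in at about 22 s with the cap still gripped at 20 N.

**Clamp:** the last side picture shows its jaws closed on the stem just above the flange. The spare cap and the other two clamps look undisturbed there. I did not look again at the cup, can, clapper and tin at the end.

**Cap at the stop:** the moment levelled off at about 0.44 N m while the fingers slipped on the cap, which I take as bottomed out. That was at most about 120° (2.1 rad) of turning, within the expected range.

**Quarter turn:** the gripper turned back from where the wind-up released, at yaw of about 85.5°, to 175.1°. That gives about 90°, good to a degree or two. The pointer could not confirm it closely, because it was partly hidden and the cap had shifted in the grip by roughly 12° at the stop.

**Disagreement:** my first camera estimate of the cap's axis was about 6 mm off. It showed as sideways drift while turning, so I opened the gripper partway through and gripped the cap again, centred. Side forces in the readings stayed under 6 N.

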